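# Fit the charged battery into the receipt printer

### The arm

A 6-joint arm with a two-finger parallel gripper is mounted at the origin on the work surface; the furniture and walls round the work are solid. World frame = base frame: x ahead of the robot, y to its left, z up, the work surface at z = 0. Lengths are in mm, angles in rad, forces in N, time in s.
With the tool pointing down it reaches from about 325 to 875 mm from the base axis. Payload 4.4 kg.
Tool frame: the origin (TCP) lies on the centre line of the jaws, within the pads' length; the fingertips stand ahead of it and the grasp point (between the pads) lies 6 mm ahead of it (ctrl.tcp_to_tips is the z of the fingertips in the tool frame, in mm); z points along the fingers, y is the line along which they close (so a half turn about z gives the same grasp; the last joint's range is limited). The gripper opens to 85 mm and grips with 20 to 120 N. Pads are 22 mm wide; open, the fingers measure 114 mm over their backs; the gripper's body (76 mm by 85 mm) begins 54 mm behind the grasp point. The pads swing forward as they close: fully open they stand 13 mm farther back than shut.
Start: joints at [-1.359, 0.207, 1.542, -0, 1.393, -0.15], TCP at [203.514, -537.782, 256.282] pointing down, gripper open.
Joint ranges: [-2.73, 2.73], [-0.86, 2.22], [0.23, 2.46], [-1.11, 4.25], [0.08, 2.63], [-2.82, 2.82]. Speed limits (rad/s): [2.79, 2.79, 3.14, 3.14, 3.14, 3.14].

### API

Orientations are given as a 3x3 rotation matrix whose columns are the frame's x, y, z axes.
In Python, from plant import ctrl, sensors, optics gives the robot as it stands. Calls block until the motion is done:
- ctrl.move_ptp(position, orientation): joint-space move of the TCP to a pose.
- ctrl.move_l(position, rot=None, vel=150, threshold=None): straight line of the TCP; rot=None keeps the orientation; vel is the mean speed in mm/s. With threshold (N) it stops when the force on the tool has changed by that much, and returns True; else False.
- ctrl.set_joints(angles): joint-space move.
- ctrl.gripper_to(opening, force=None): finger opening in mm; force is the grip in N (None keeps the last); returns when the fingers have stopped.
- ctrl.hold(seconds).
- ctrl.solve_ik(position, orientation): joint angles nearest the present ones, or None.
- sensors.read_state(): the state.
- optics.grab_frame(name): name is "scene" or "top"; returns (picture, depth): 400x640x3 uint8, red, green, blue; 400x640 float32, mm along the optical axis (not along the pixel's ray), 0 where there is no reading.
- optics.camera_params(name): a dict with "mtx" (3x3 intrinsics, pixels), "R" (3x3) and "t" (3): a world point X has camera coordinates R X + t. Camera axes: x right, y down, z forward; pixel columns grow to the right and rows downward; lengths in mm; the calibration is good to about 2 mm. A picture is of the moment at which its call begins. camera_params takes no time and is no camera call.
A pose or a line that the arm cannot do raises ctrl.MotionError and nothing moves.
- ctrl.finish_job(): hands the job in; it is judged then, once.
The state is a dict: "t": time; "q": joint angles; "qvel": joint speeds; "tau": joint torques, N m; "eef_pos": TCP position; "eef_rot": TCP orientation; "force": force on the tool from outside, world axes, zero at the start; "wrist_torque": the same for the moment, N m; "grip_width": finger opening in mm; "grasp_force": force on a finger pad.
Only numpy, scipy, OpenCV 4.12 (cv2) and the standard library are available. Lean on these libraries where they do the work, as an engineer would, in place of code of your own. Each camera call takes 0.05 s, during which the arm holds its last target. There are 200 camera calls.

### The job

The stand's portable receipt printer lies on its face with its battery bay empty. Take the charged battery pack (four green bars, not the one with a red bar) out of the charger by its upper end and, still pinching it there, press its lower end on the tabletop so that it swings down within the fingers and lies flat, label up; let go of it and take it again by its middle. Lay it in the bay with its contact end towards the brass contacts and press it down flush, until the orange catch snaps over its other end; leave the other pack in the charger and do not shift the things around.

Things in the scene. Friction and masses are not known exactly. Their poses are not given: they have to be found in the camera images.
- pack: The charged battery pack: dark grey block, 100 mm long, 44 wide, 24 thick, 0.1 to 0.2 kg, four lit green bars at its head. Starts upright in either charger pocket. Origin: centre of its contact end (the lower end then). z runs along its length to the head, y across its width; the white label with a blue band is on the -x face and must end up on top. Brass contacts on the contact end.
- pack_head (a point): Centre of the pack's head end (upper end at the start), on its z axis, 100 mm from its origin. The head is stepped: the 10 mm of thickness next to the label are only 94 mm long, which leaves a 6 mm ledge for the catch.
- pack_heel (a point): Middle of the edge where the pack's contact end meets its back face (+12 mm in pack x): the edge on which it swings down when it is laid on its back.
- pack_label (a point): Middle of the pack's label face (-12 mm in x, 50 mm from the contact end).
- old_pack: The empty pack, same shape and size, one lit red bar; stands in the other pocket and stays there. Origin and axes as for the charged one.
- charger: Fixed black two-bay charger, foot 84 x 158 mm, 42 mm high. Origin: centre of its underside. Pockets 46 x 26 mm, 34 mm deep (floor 8 mm above the table), at y = -36 and +36 mm in its frame; packs stand in them, label to the charger's -x, their widths along its y, tops 108 mm above the table, 28 mm free between them.
- printer: Fixed light-grey receipt printer with black bumpers, on its face, 160 x 98 x 50 mm high. Origin: centre of its underside. Battery bay open to the top, centred, along its x: 103 mm long, 47 wide, 24.5 deep. Brass contacts at the bay's -x end, orange catch at its +x end. A seated pack has its z along the printer's +x and its label 0.5 mm below the printer's top.
- bay (a point): Centre of the bay's mouth, in the plane of the printer's top (z = 50 mm in its frame).
- catch_tab (a point): Top of the orange catch's ribbed thumb tab, 60.5 mm along the printer's +x from its centre, 3 mm above the printer's top.
- catch (a joint): Travel of the orange sprung catch, m: 0 forward (rest, locked), 0.006 fully back along the printer's +x. Its nose stands 4.5 mm into the bay, with a steep lead-in ramp 0.5 to 7.5 mm below the printer's top. Pushing a pack down drives it back (2.4 to 8 N; 5 to 15 N of push); it holds a half-entered pack up, and springs forward over the ledge when the pack is home.
- calculator: Black desk calculator, 110 x 68 x 19 mm, lying near the front left of the work; origin: centre of its underside. To be left alone.
- tape_dispenser: Blue-grey tape dispenser, 126 x 52 x 76 mm high, at the front right; origin: centre of its underside. To be left alone.

How it is judged:
By the outcome, as a careful person would: the job done as asked, in the order asked, and still so for the second after the job is handed in, with the robot touching nothing.
It also fails if it takes over 54 s, if anything falls off the work surface, if the arm or the gripper's body presses on something with over 40 N, if the wrist force passes 120 N, or if a joint passes its speed limit or range.

## Working session

There is one attempt and no reset: what is moved stays moved. The work goes in short steps, each a Python script; the robot and the scene stay as the last script left them, time stands still between calls to the robot, and variables do not carry over. Pictures are saved under pics/ and viewed, at most 10 in all, crops included, and the job is handed in when it is done.

```bash
mkdir -p pics; ls; python3 - <<'E'
from plant import ctrl,sensors,optics
import cv2,numpy as np
for n in("scene","top"):
    p,d=optics.grab_frame(n); cv2.imwrite(f"pics/{n}0.png",p[:,:,::-1]); np.save(f"pics/{n}0.npy",d)
    c=optics.camera_params(n); print(n,c["mtx"].round(1).tolist(),c["R"].round(3).tolist(),c["t"].round(1).tolist(),(-c["R"].T@c["t"]).round())
s=sensors.read_state();print(s["t"],s["eef_rot"].round(3) if hasattr(s["eef_rot"],'round') else s["eef_rot"],ctrl.tcp_to_tips,s["grip_width"])
E
```

```text
pics
scene [[494.7, 0.0, 318.1], [0.0, 494.7, 198.5], [0.0, 0.0, 1.0]] [[-0.525, -0.851, 0.013], [-0.614, 0.368, -0.698], [0.59, -0.374, -0.716]] [260.8, 384.4, 673.2] [-24. 332. 747.]
top [[505.4, 0.0, 324.6], [0.0, 505.4, 207.3], [0.0, 0.0, 1.0]] [[0.024, -0.999, 0.032], [-0.989, -0.028, -0.147], [0.148, -0.028, -0.989]] [-32.9, 534.7, 1048.1] [ 375.   11. 1116.]
0.1 [[ 0.935  0.354 -0.   ]
 [ 0.354 -0.935  0.002]
 [ 0.    -0.002 -1.   ]] 25.0 85.67586867253203
```

View pics/scene0.png

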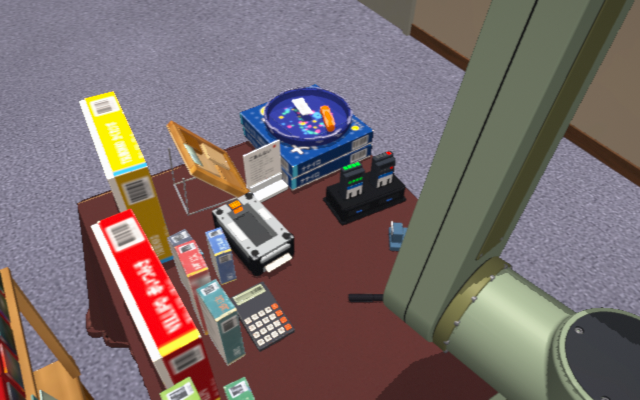

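View pics/top0.png

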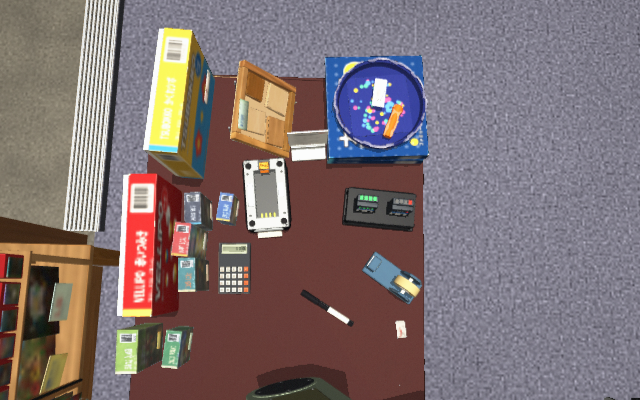

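Scene: the charged pack (green bars) is in the left pocket (top view about (368,200)) and the red one is at (402,203). The printer is at about (266,195), catch at the far end (264,167), brass contacts at the near end (267,215). Next I'll enlarge both areas and use the depth.

```bash
cat > h.py <<'E'
import numpy as np,cv2
from plant import ctrl,sensors,optics
def cloud(n,d):
    c=optics.camera_params(n);K=c["mtx"];v,u=np.mgrid[:d.shape[0],:d.shape[1]]
    P=np.stack([(u-K[0,2])/K[0,0]*d,(v-K[1,2])/K[1,1]*d,d],-1)
    W=(P-c["t"])@c["R"]; W[d==0]=np.nan; return W
def ray(n,u,v,z):
    c=optics.camera_params(n);o=-c["R"].T@c["t"];r=c["R"].T@np.linalg.solve(c["mtx"],[u,v,1]);return o+r*(z-o[2])/r[2]
def proj(n,X):
    c=optics.camera_params(n);p=c["mtx"]@(c["R"]@np.array(X)+c["t"]);return p[:2]/p[2]
E
python3 - <<'E'
from h import *
T=cv2.imread("pics/top0.png");S=cv2.imread("pics/scene0.png")
def crop(I,x,y,w,h,s): return cv2.resize(I[y:y+h,x:x+w],None,fx=s,fy=s,interpolation=cv2.INTER_CUBIC)
a=crop(T,240,150,56,93,6)   # 336x558
b=crop(T,340,180,80,55,5)   # 400x275
c=crop(S,320,145,92,56,5)[:275,:455]
img=np.zeros((600,800,3),np.uint8); img[:558,:336]=a; img[:275,340:740]=b; img[290:290+275,340:795]=c[:, :455]
cv2.imwrite("pics/crop1.png",img)
for n,(x0,y0,x1,y1) in {"top":(235,150,300,245),"scene":(200,180,300,280)}.items():
    W=cloud(n,np.load(f"pics/{n}0.npy"))[y0:y1,x0:x1].reshape(-1,3)
    m=(W[:,2]>44)&(W[:,2]<56);P=W[m];print(n,"printer",len(P),np.median(P[:,2]),cv2.minAreaRect(P[:,:2].astype(np.float32)))
    m=(W[:,2]>18)&(W[:,2]<32);P=W[m]; print(" floor",len(P),np.median(P[:,2]))
for n,(x0,y0,x1,y1) in {"top":(335,175,425,240),"scene":(315,140,415,225)}.items():
    W=cloud(n,np.load(f"pics/{n}0.npy"))[y0:y1,x0:x1].reshape(-1,3)
    m=(W[:,2]>38)&(W[:,2]<46);P=W[m];print(n,"charger",len(P),np.median(P[:,2]),cv2.minAreaRect(P[:,:2].astype(np.float32)))
    m=(W[:,2]>104)&(W[:,2]<113);P=W[m]; print(" tops",len(P))
    k,l,c=cv2.kmeans(P[:,:2].astype(np.float32),2,None,(3,50,.1),5,0)
    for i in 0,1: print(np.median(P[:,2][l[:,0]==i]),cv2.minAreaRect(P[l[:,0]==i][:,:2].astype(np.float32)))
W=cloud("top",np.load("pics/top0.npy"));print("table",W[270,340],W[230,310])
E
```

```text
top printer 1893 50.605177435993596 ((566.9230346679688, 119.49942779541016), (172.90855407714844, 112.65098571777344), 5.9006452560424805)
 floor 1245 26.268221671791064
scene printer 2111 48.7096687815236 ((581.4366455078125, 132.36666870117188), (209.7283477783203, 149.7198028564453), 1.733979344367981)
 floor 1626 24.805991430751217
top charger 1537 42.299806798500775 ((538.9179077148438, -140.05975341796875), (150.08253479003906, 77.81414794921875), 85.93260192871094)
 tops 348
108.32244906452677 ((541.9667358398438, -103.15031433105469), (43.79005813598633, 23.716474533081055), 85.42776489257812)
107.90894480434828 ((536.4710083007812, -174.7018280029297), (43.34008026123047, 24.72722053527832), 84.3800277709961)
scene charger 1214 40.49488621941579 ((542.8361206054688, -140.01881408691406), (153.2227020263672, 242.78982543945312), 80.34002685546875)
 tops 226
106.36699394662293 ((544.7457885742188, -103.8061294555664), (43.60769271850586, 16.958314895629883), 87.02545166015625)
106.3185627292319 ((539.5930786132812, -176.35287475585938), (45.83163833618164, 15.603282928466797), 83.59135437011719)
table [403.32998964 -57.12850586  -1.06317911] [ 4.89653496e+02  1.12219082e+01 -1.63334426e-01]
```

View pics/crop1.png

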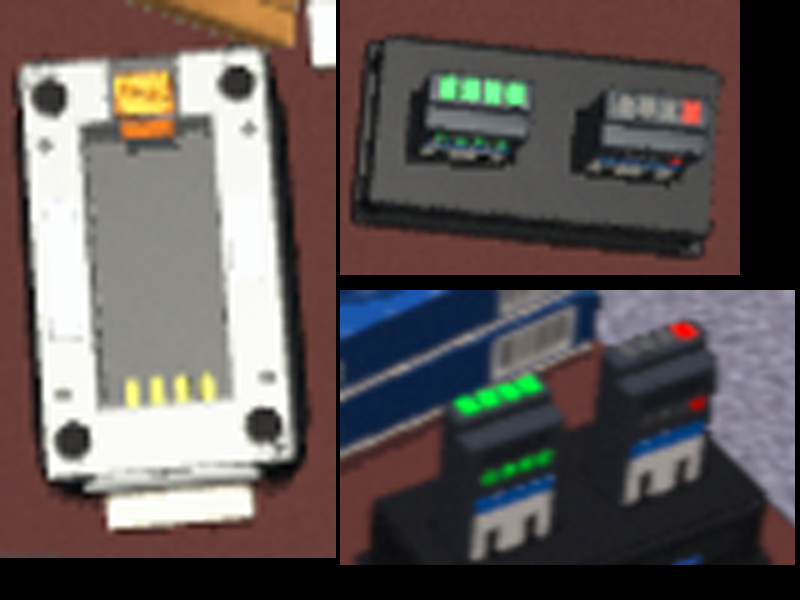

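Charger: yaw is about −4.4°, charged pack's top centre about (542,−103,108), consistent with the 72 mm pitch (71.8 measured). Next, sub-pixel checks on the printer bay edges and pack edges.

```bash
python3 - <<'E'
from h import *
T=cv2.imread("pics/top0.png");g=cv2.cvtColor(T,cv2.COLOR_BGR2GRAY).astype(float)
px=lambda X,x0,s:x0+(X+.5)/s-.5
for nm,X,Y,z in [("far",480,73,108),("step",480,105,108),("ledge near",480,124,102),("L",431,85,108),("R",528,85,108)]:
    print(nm,ray("top",px(X-340,340,5),px(Y,180,5),z).round(1))
print("feet",[ray("top",px(X,240,6),px(Y,150,6),50).round(1).tolist() for X,Y in[(49,97),(237,82),(73,440),(263,425)]])
def edges(fix,lo,hi,z,axis,sign):
    pts=[]
    for f in fix:
        pr=(g[f,lo:hi] if axis==0 else g[lo:hi,f]); e=sign*np.diff(pr); i=e.argmax()
        if 0<i<len(e)-1:
            a,b,c=e[i-1:i+2]; i=i+.5*(a-c)/(a-2*b+c)
        s=lo+i+.5
        pts.append(ray("top",s,f,z)[:2] if axis==0 else ray("top",f,s,z)[:2])
    p=np.array(pts); k=0 if axis==0 else 1   # x runs for axis 0
    for _ in range(3):
        c=np.polyfit(p[:,k],p[:,1-k],1); r=p[:,1-k]-np.polyval(c,p[:,k]); p=p[abs(r)<max(1.5*np.std(r),.3)]
    return c,np.std(r).round(2),len(p)
R=lambda a,b:range(a,b)
L=edges(R(176,212),247,263,50,0,-1); Rr=edges(R(176,212),270,284,50,0,1)
oL=edges(R(168,225),236,252,50,0,1); oR=edges(R(168,225),280,296,50,0,-1)
N=edges(R(260,276),212,224,50,1,1); oF=edges(list(R(246,256))+list(R(273,282)),154,168,50,1,1)
oN=edges(R(252,284),222,238,50,1,-1)
for n,e in dict(bayL=L,bayR=Rr,outL=oL,outR=oR).items(): print(n,"slope",e[0][0].round(4),"y at x=560",np.polyval(e[0],560).round(1),e[1:])
for n,e in dict(bayN=N,outF=oF,outN=oN).items(): print(n,"slope",e[0][0].round(4),"x at y=119",np.polyval(e[0],119).round(1),e[1:])
W=cloud("top",np.load("pics/top0.npy"));q=W[190:206,355:382]
import sys
np.set_printoptions(linewidth=200,precision=0,suppress=True)
print(q[:,12]) 
E
```

```text
far [ 554.7 -103.5  108. ]
step [ 541.5 -103.7  108. ]
ledge near [ 534.7 -104.5  102. ]
L [549.1 -83.7 108. ]
R [ 550.3 -123.1  108. ]
feet [[619.4, 148.8, 50.0], [627.1, 81.9, 50.0], [496.2, 134.7, 50.0], [503.3, 68.1, 50.0]]
bayL slope 0.1086 y at x=560 132.4 (np.float64(0.22), 24)
bayR slope 0.1183 y at x=560 84.2 (np.float64(0.29), 24)
outL slope 0.1104 y at x=560 151.9 (np.float64(0.21), 43)
outR slope 0.1124 y at x=560 64.6 (np.float64(0.23), 45)
bayN slope -0.087 x at y=119 513.1 (np.float64(4.75), 16)
outF slope 0.1736 x at y=119 627.3 (np.float64(1.21), 11)
outN slope 0.2979 x at y=119 480.2 (np.float64(2.84), 22)
[[ 576. -110.   41.]
 [ 573. -109.   44.]
 [ 571. -110.   43.]
 [ 569. -110.   43.]
 [ 567. -110.   43.]
 [ 553. -102.  109.]
 [ 551. -102.  108.]
 [ 549. -102.  107.]
 [ 547. -102.  109.]
 [ 544. -102.  110.]
 [ 543. -103.  107.]
 [ 541. -103.  107.]
 [ 539. -103.  106.]
 [ 538. -103.  101.]
 [ 535. -103.  103.]
 [ 534. -103.  101.]]
```

Measurements agree: printer centre about (561.5,108.3), yaw 0.1122 (bay and outline edges give the same midline), pack centre (542,−103.4). Now the grasp and extraction.

```bash
cat >> h.py <<'E'
def rot(a):
    c,s=np.cos(a),np.sin(a);return np.array([[c,s,0],[s,-c,0],[0,0,-1.]])
def st(m=""):
    s=sensors.read_state();print(m,"t%.1f"%s["t"],np.round(s["eef_pos"],1),"F",np.round(s["force"],1),"w%.1f g%.1f"%(s["grip_width"],s["grasp_force"]),flush=True);return s
AC=-0.0767; AP=0.1122
E
python3 - <<'E'
from h import *
ctrl.gripper_to(56,force=30); print(ctrl.tcp_to_tips)
R=rot(AC)
ctrl.move_ptp([542,-103.4,190],R); st()
ctrl.move_l([542,-103.4,92+25],vel=120); st("at")
ctrl.gripper_to(35,force=30); st("grip"); print(ctrl.tcp_to_tips)
ctrl.move_l([542,-103.4,117+70],vel=80); st("up")
p,d=optics.grab_frame("scene"); cv2.imwrite("pics/s1.png",cv2.resize(p[80:230,240:440,::-1],None,fx=4,fy=4,interpolation=2))
E
```

```text
25.0
 t2.5 [ 542.  -104.3  190.2] F [ 0.2 -0.  -0.3] w56.1 g0.0
at t3.3 [ 542.5 -103.7  117.5] F [ 0.  -0.8  0.3] w56.0 g0.0
grip t3.5 [ 543.1 -103.8  118.4] F [ 0.4 -0.3  2.4] w43.2 g31.4
25.0
up t4.5 [ 541.4 -103.2  186.3] F [-0.2 -0.5 -1. ] w42.8 g31.0
```

View pics/s1.png

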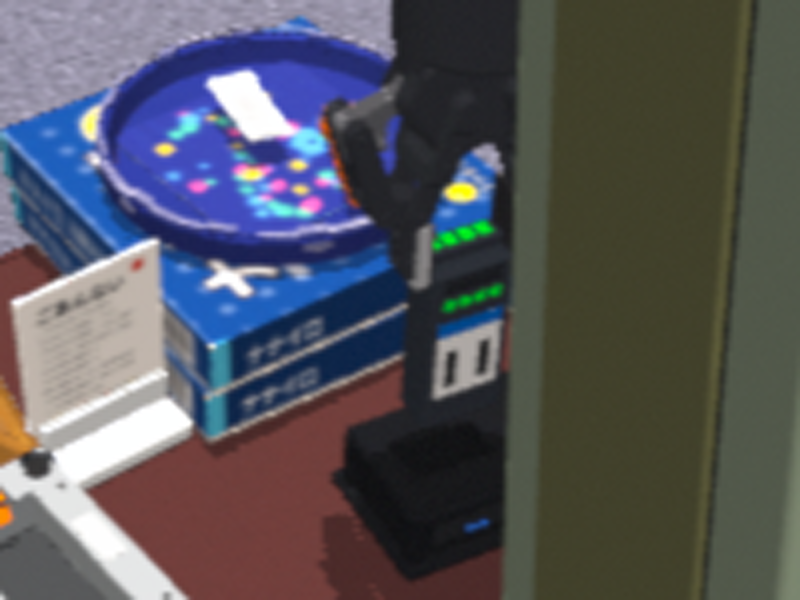

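The pack is held by its head, label towards the robot, and is clear of the pocket. Now to the free table area for the swing-down.

```bash
python3 - <<'E'
from h import *
R=rot(AP); ex=np.array([np.cos(AP),np.sin(AP),0]); ez=np.array([0,0,1.])
heel=np.array([430,5,0.]); up=heel-12*ex
ctrl.move_l([*up[:2],187],rot=R,vel=150)
ctrl.move_l([*up[:2],116],vel=120); s0=st("above")
ctrl.gripper_to(35,force=20)
F0=np.array(sensors.read_state()["force"])
hit=ctrl.move_l([*up[:2],100],vel=20,threshold=8); s=st("contact %s"%hit)
z=s["eef_pos"][2]
# pivot height above table = 92 nominal; TCP offset from the pivot
off=z-92; print("off",off)
r=np.hypot(12,92); th0=np.degrees(np.arctan2(92,-12)); bias=1.0
for th in np.arange(th0-8,48,-8):
    t=np.radians(th); u=np.cos(t)*ex+np.sin(t)*ez
    ctrl.move_l(heel+(r-bias)*u+off*ez,vel=60)
    s=sensors.read_state(); F=np.array(s["force"])-F0; fr=F@u
    print("%.0f"%th,np.round(s["eef_pos"],1),F.round(1),"fr %.1f"%fr,"w%.1f"%s["grip_width"],flush=True)
    if fr<5: bias+=.7
    elif fr>20: bias-=.7
    if np.linalg.norm(F)>60: print("stop");break
p,d=optics.grab_frame("scene"); cv2.imwrite("pics/s2.png",cv2.resize(p[120:270,220:420,::-1],None,fx=4,fy=4,interpolation=2)); print(bias)
E
```

```text
above t6.6 [418.7   3.4 116.4] F [ 0.3 -0.2 -1. ] w43.0 g31.0
contact True t7.2 [418.9   3.7 110.4] F [0.9 1.7 4. ] w43.3 g31.6
off 18.383203827227433
89 [431.8   4.9 110.5] [1.5 0.6 3. ] fr 3.0 w43.3
81 [444.1   6.3 109.6] [-0.5  0.5 10.7] fr 10.6 w43.3
73 [457.    7.7 107.1] [ 0.7  1.1 11.3] fr 11.1 w43.4
65 [469.7   9.1 102.9] [ 1.6  2.  10.3] fr 10.2 w43.1
57 [481.5  10.3  97.2] [ 2.1  2.  10. ] fr 9.7 w43.1
49 [492.5  11.5  90. ] [3.3 2.  9.7] fr 9.7 w43.5
1.7
```

View pics/s2.png

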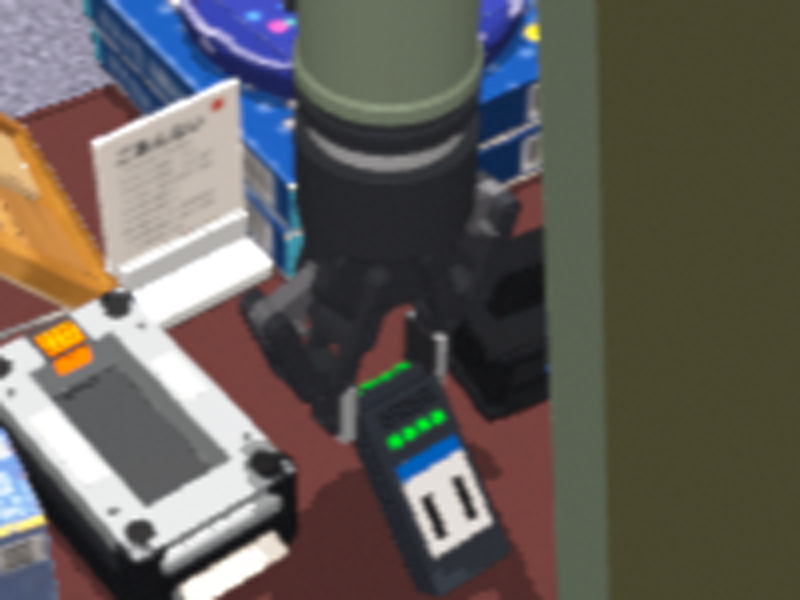

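The pack is swinging properly: head high, label up, contact end resting on the table. Continuing.

```bash
python3 - <<'E'
from h import *
ex=np.array([np.cos(AP),np.sin(AP),0]); ez=np.array([0,0,1.])
heel=np.array([430,5,0.]); r=np.hypot(12,92); off=18.4; bias=1.2
F0=np.array([.3,-.2,-1])
for th in (41,33,25,17,10,6):
    t=np.radians(th); u=np.cos(t)*ex+np.sin(t)*ez
    ctrl.move_l(heel+(r-bias)*u+off*ez,vel=60)
    s=sensors.read_state(); F=np.array(s["force"])-F0
    print("%.0f"%th,np.round(s["eef_pos"],1),F.round(1),"w%.1f"%s["grip_width"],flush=True)
    if np.linalg.norm(F)>50: print("stop");break
p0=np.array(s["eef_pos"]);
print(ctrl.move_l([p0[0],p0[1],27.5],vel=20,threshold=12)); st("pressed")
p,d=optics.grab_frame("scene"); cv2.imwrite("pics/s3.png",cv2.resize(p[120:270,220:420,::-1],None,fx=4,fy=4,interpolation=2))
E
```

```text
41 [502.9  12.6  81.1] [ 4.6  2.2 10.2] w43.1
33 [511.   13.4  71. ] [3.8 0.7 9.4] w43.6
25 [515.9  13.9  59.1] [4.6 0.5 7.8] w43.2
17 [518.5  14.6  46.1] [ 2.3 -0.5  5.2] w43.4
10 [519.3  15.1  34.3] [3.2 0.1 4.9] w43.1
6 [520.6  15.3  29.5] [-1.1 -0.3 15. ] w43.2
False
pressed t11.8 [520.6  15.3  29.4] F [-1.2 -1.3 16. ] w43.4 g48.8
```

View pics/s3.png

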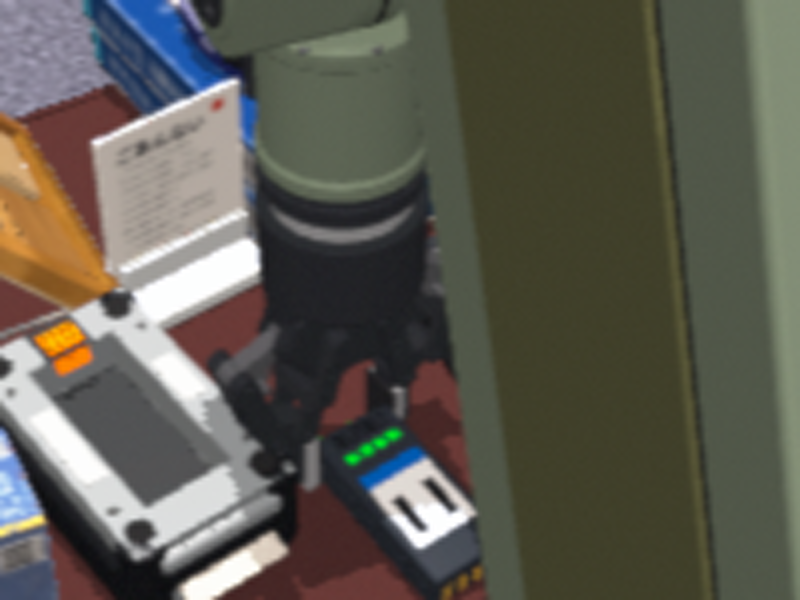

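The pack lies flat, label up, contacts towards the robot. The left finger is close to the printer, so I'll slide the still-pinched pack 15 mm away before opening.

```bash
python3 - <<'E'
from h import *
p=np.array(sensors.read_state()["eef_pos"])
ctrl.move_l([p[0],p[1],30],vel=20)
ctrl.move_l([p[0]+1.5,p[1]-15,30],vel=40); st("slid")
ctrl.gripper_to(56); st("open")
ctrl.move_l([p[0]+1.5,p[1]-15,110],vel=150)
ctrl.move_l([420,-170,190],vel=250); st("away")
p,d=optics.grab_frame("top"); cv2.imwrite("pics/t2.png",p[:,:,::-1]); np.save("pics/t2.npy",d)
W=cloud("top",d)[170:280,280:360].reshape(-1,3)
P=W[(W[:,2]>20)&(W[:,2]<29)&(W[:,1]>-60)&(W[:,1]<60)]; print(len(P),np.median(P[:,2]),cv2.minAreaRect(P[:,:2].astype(np.float32)))
cv2.imwrite("pics/t2c.png",cv2.resize(p[140:250,235:365,::-1],None,fx=5.4,fy=5.4,interpolation=2))
E
```

```text
slid t12.6 [ 5.21e+02 -2.00e-01  2.93e+01] F [-1.3 -1.2  0.6] w42.9 g43.5
open t12.9 [5.224e+02 3.000e-01 3.000e+01] F [-0.4 -0.6 -0.3] w56.1 g0.0
away t14.6 [ 419.6 -169.2  189.1] F [-0.5  0.6  0.1] w55.8 g0.0
855 24.655005228643095 ((493.5355529785156, 16.905086517333984), (141.8549041748047, 84.24665832519531), 6.551403999328613)
```

View pics/t2c.png

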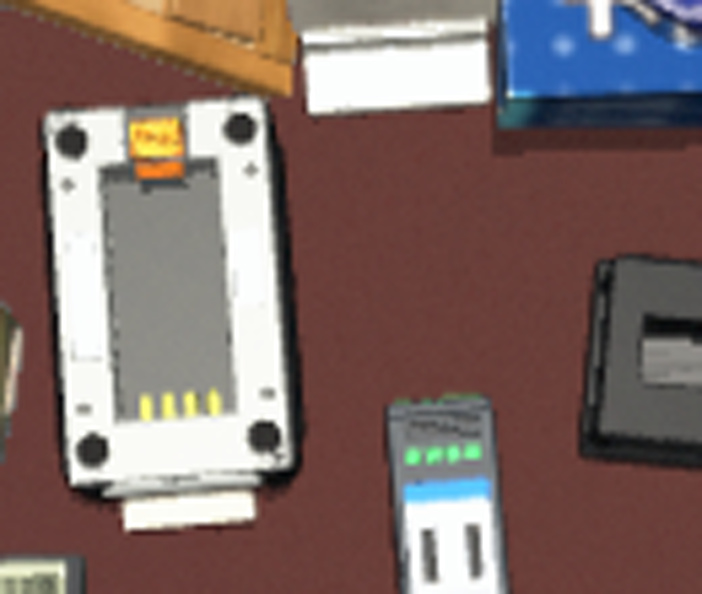

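```bash
python3 - <<'E'
from h import *
T=cv2.imread("pics/t2.png").astype(int); 
m=((T[:,:,2]-T[:,:,0])<20); x0,y0,x1,y1=295,205,345,285
M=np.zeros(m.shape,np.uint8);M[y0:y1,x0:x1]=m[y0:y1,x0:x1]
n,l,s,c=cv2.connectedComponentsWithStats(M); k=1+s[1:,4].argmax(); print(s[k],c[k])
v,u=np.nonzero(l==k)
P=np.array([ray("top",a,b,24)[:2] for a,b in zip(u,v)],np.float32)
print(cv2.minAreaRect(P),P.mean(0)); print(ray("top",315,260,24))
# sub-pixel side edges via green channel rows
for a in range(v.min()+3,v.max()-2,6):
    r=u[v==a]; print(a,r.min(),r.max(),ray("top",(r.min()+r.max())/2,a,24)[:2].round(1))
cr=T[205:285,290:350].astype(np.uint8); cv2.imwrite("pics/t2d.png",cv2.resize(cr,None,fx=7,fy=7,interpolation=2))
E
```

```text
[306 213  24  47 932] [317.64270386 236.14699571]
((474.53973388671875, -5.539724349975586), (99.69486236572266, 44.232147216796875), 6.510762691497803) [474.36014   -5.684661]
[422.6962914   -1.34925595  24.        ]
216 306 326 [518.1  -1. ]
222 307 326 [505.   -2.4]
228 307 327 [491.9  -3.8]
234 308 327 [478.9  -5.3]
240 308 328 [465.9  -6.7]
246 309 328 [453.   -8.1]
252 309 329 [440.1  -9.5]
```

View pics/t2d.png

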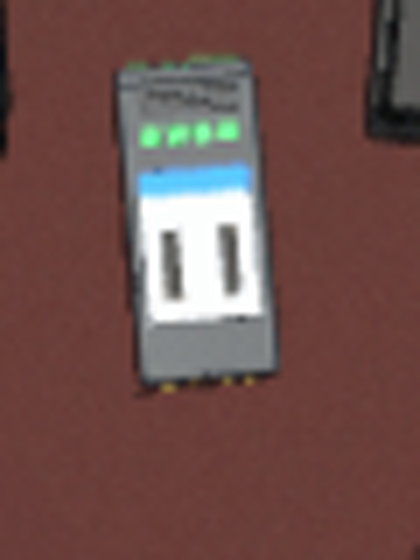

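The pack measures 99.7×44.2 mm, centre (474.5,−5.6), yaw 0.113, and lines up with the jaw line at release. Regrasp at the middle, then carry it above the bay.

```bash
python3 - <<'E'
from h import *
px=lambda X,x0,s:x0+(X+.5)/s-.5
for X,Y in((175,417),(175,163)): print("bay edge",ray("top",px(X,235,5.4),px(Y,140,5.4),50).round(1))
R=rot(.1128)
ctrl.move_l([474.5,-5.6,110],rot=R,vel=250)
ctrl.move_l([474.5,-5.6,39.5],vel=100); st("at")
ctrl.gripper_to(35,force=50); ctrl.hold(.2); s=st("grip")
ctrl.move_l([474.5,-5.6,125],vel=120); s1=st("up")
R=rot(AP)
ctrl.move_l([560.8,108.2,125],rot=R,vel=150); ctrl.hold(.3); st("over")
p,d=optics.grab_frame("scene"); cv2.imwrite("pics/s4.png",cv2.resize(p[120:290,180:380,::-1],None,fx=3.5,fy=3.5,interpolation=2))
E
```

```text
bay edge [510.1 103.1  50. ]
bay edge [611.9 107.2  50. ]
at t16.4 [475.1  -5.9  40. ] F [ 1.2 -0.1 -0.1] w56.0 g0.0
grip t16.9 [475.8  -5.9  40.7] F [-0.5 -0.4  6.4] w42.1 g51.5
up t17.8 [473.6  -5.4 124.1] F [ 0.3  0.1 -1.8] w42.2 g50.8
over t19.2 [560.6 107.7 125.1] F [-0.1 -0.1 -0.7] w42.2 g50.8
```

View pics/s4.png

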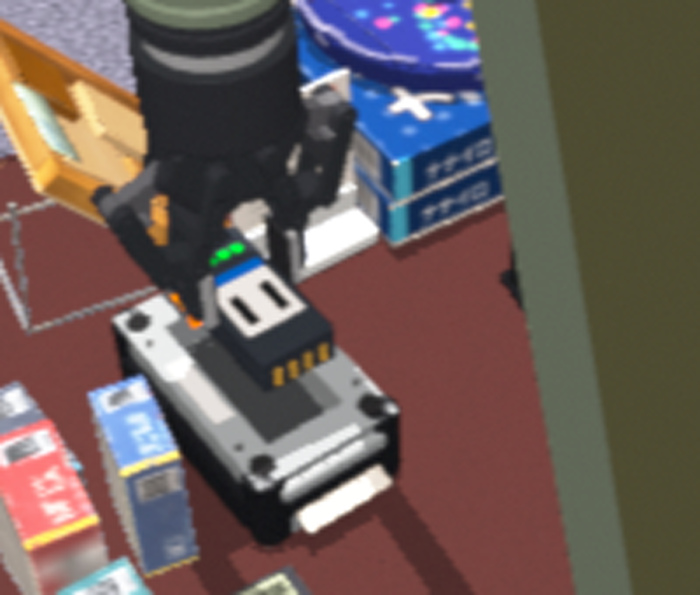

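```bash
python3 - <<'E'
from h import *
q=[560.8,108.2]
ctrl.move_l([*q,93],vel=80); st()
for z in (89,86,83,80,77.5):
    h=ctrl.move_l([*q,z],vel=25,threshold=25); s=st("%s %.1f"%(h,z))
    if h: break
E
```

```text
t19.8 [560.3 108.2  92.2] F [-1.  -0.5 -1.4] w42.1 g50.8
False 89.0 t20.1 [560.8 108.2  89. ] F [-0.6  0.  -0.5] w42.4 g50.8
False 86.0 t20.4 [560.3 108.2  85.8] F [-1.7 -0.9 -0.4] w42.3 g50.9
False 83.0 t20.6 [560.2 108.1  82.9] F [-3.3 -0.7  2.5] w42.2 g51.2
False 80.0 t20.9 [560.1 108.2  79. ] F [-1.4 -0.6 -2. ] w42.4 g50.9
False 77.5 t21.1 [560.  108.1  76.8] F [-3.9  0.  -2. ] w41.9 g51.0
```

It entered the bay without jamming. Let go, then press the label with the closed fingers.

```bash
python3 - <<'E'
from h import *
q=np.array([560.8,108.2]); ex=np.array([np.cos(AP),np.sin(AP)])
ctrl.gripper_to(54); st("open")
ctrl.move_l([*q,115],vel=120)
ctrl.gripper_to(0,force=40); st("shut")
a=q+22*ex
ctrl.move_l([*a,100],vel=120)
F=sensors.read_state()["force"]
h=ctrl.move_l([*a,70],vel=25,threshold=30); st("press head %s"%h)
ctrl.move_l([*a,90],vel=100)
h=ctrl.move_l([*(q-10*ex),90],vel=100)
h=ctrl.move_l([*(q-10*ex),70],vel=25,threshold=30); st("press mid %s"%h)
ctrl.move_l([*(q-10*ex),120],vel=150)
ctrl.move_l([430,-60,200],vel=250); ctrl.hold(.3); st("away")
p,d=optics.grab_frame("top"); 
W=cloud("top",d)[150:245,235:300].reshape(-1,3); ey=np.array([-ex[1],ex[0]])
c=np.array([561.2,108.3]); u=(W[:,:2]-c)@ex; v=(W[:,:2]-c)@ey
for lo,hi in((-48,-30),(-30,-10),(-10,10),(10,30),(30,42)):
    k=(u>lo)&(u<hi); print(lo,"pack z",np.nanmedian(W[k&(abs(v)<15),2]).round(1),"rim z",np.nanmedian(W[k&(abs(v)>30)&(abs(v)<40),2]).round(1))
A=cv2.resize(p[145:240,235:300,::-1],None,fx=6,fy=6,interpolation=2)
p,d=optics.grab_frame("scene"); B=cv2.resize(p[185:275,205:305,::-1],None,fx=4,fy=4,interpolation=2)
im=np.zeros((570,800,3),np.uint8); im[:,:390]=A; im[:360,400:]=B; cv2.imwrite("pics/end.png",im)
E
```

```text
open t21.4 [562.5 108.3  78.6] F [ 0.7 -0.5  0.4] w54.1 g0.0
shut t22.4 [560.7 108.2 114.8] F [ 0.  -0.   0.1] w0.0 g0.0
press head True t23.9 [582.5 110.7  74.6] F [-0.9  0.4  4.3] w-0.1 g2.0
press mid True t25.4 [550.9 107.1  74.6] F [-0.9 -0.3  5.7] w-0.1 g2.2
away t27.1 [430.1 -59.4 199.5] F [ 0.5 -0.1  0.4] w0.1 g0.0
-48 pack z 50.0 rim z 50.7
-30 pack z 50.2 rim z 49.9
-10 pack z 50.7 rim z 50.3
10 pack z 50.5 rim z 50.7
30 pack z 50.3 rim z 50.8
```

View pics/end.png

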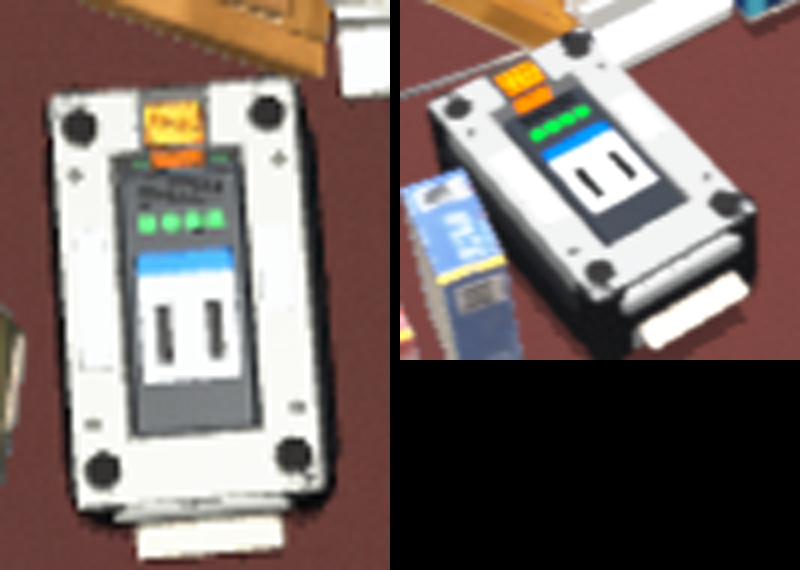

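The pack is flush: both presses bottomed out at tip height 49.6 mm. The orange catch is forward over the ledge, with the contact end at the brass contacts. Handing in.

```bash
python3 -c "
from plant import ctrl
print(ctrl.finish_job())"
```

```text
the job is handed in; nothing more can be done
None
```

The charged pack lies flush in the printer's bay, label up, contact end at the brass contacts and the orange catch over its head; the old pack was not touched, and the job was handed in at about 27 s of the 54 s allowed (no verdict was returned).

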